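# Hang up the sealing plate and put the clamp jig in its place

### The job

The blue-handled sealing plate has been left in the tray compartment where the red-handled clamp jig belongs. Hang the sealing plate by its eye on the empty post of the leaning stand, pushed fully home so that it lies flush on the sloping face with its padded end hanging down the slope, and lay the clamp jig flat in the tray compartment that this frees, lengthwise. Leave the spare jig in its compartment and do not disturb the other things on the bench.

Things in the scene. Friction and masses are not known exactly. Their poses are not given: they have to be found in the camera images.
- sealing_plate: aluminium plate, 150 x 54 x 8 mm, with a 21 mm round eye (through hole) near its +x end, a black rubber pad (42 mm across, 7 mm high) on top near its -x end, and an upright grip block in the middle (44 mm in x, 14 mm in y, 8 to 46 mm above the underside), blue. Starts flat in one tray compartment, grip up. Origin: centre of the underside; x towards the eye, z out of the grip side. 0.2 kg.
- plate_eye (a point): centre of the plate's eye on the plate's underside, 53 mm from the plate's origin along its x.
- clamp_jig: flat steel jig, 120 x 54 x 8 mm, with two brass buttons (18 mm across, 6 mm high, 45 mm either side of the middle) and an upright grip block in the middle (44 mm in x, 14 mm in y, 8 to 46 mm above the underside), red. Starts flat on the bench to the right of the tray. Origin: centre of the underside; x along its length, z up. 0.3 kg.
- tray: blue plastic tray, 190 x 170 x 16 mm outside, fixed to the bench, walls and floor 5 mm thick, split by one 5 mm wall along its x into two equal compartments, each 180 mm long (x) and 77.5 mm wide (y), 11 mm deep. Origin: centre of the underside; x along the compartments.
- left_floor (a point): centre of the floor of the tray compartment on the tray's +y side, 5 mm above the bench; axes as the tray's.
- right_floor (a point): centre of the floor of the tray compartment on the tray's -y side, 5 mm above the bench; axes as the tray's.
- free_stand: grey tool stand with the empty post, fixed, 155 deep, 120 wide, 130 mm high; its face slopes up to the back, 35 degrees from level. A straight steel post, 14 mm thick, 40 mm long, round-ended, stands square to the face (leans 35 degrees from vertical to the front, -x). Origin: centre of the underside; x to the back, y across, z up. Post foot at x 45, z 101 mm.
- free_stand_post_foot (a point): centre of the empty post's foot, on the sloping face.
- free_stand_post_tip (a point): tip of the empty post, 40 mm from its foot square to the face.
- used_stand: the other stand, alike, its post taken by its own plate (yellow grip). Fixed, 155 deep, 120 wide, 130 mm high; its face slopes up to the back, 35 degrees from level. A straight steel post, 14 mm thick, 40 mm long, round-ended, stands square to the face (leans 35 degrees from vertical to the front, -x). Origin: centre of the underside; x to the back, y across, z up.
- spare_jig: bystander: spare jig, just like the clamp jig but its grip is white. It lies in the other tray compartment and stays there. Origin: centre of the underside; x along its length.
- cup: bystander: clear plastic cup, 60 mm in diameter, 50 mm high. Origin: centre of the underside.
- oil_bottle: bystander: white bottle with a red cap, 44 mm in diameter, 110 mm high. Origin: centre of the underside.
- wrench: bystander: steel wrench, 160 mm long, lying flat. Origin: under its middle; x along it.
- collar: bystander: steel collar, 56 mm in diameter, 30 mm high. Origin: centre of the underside.
- jar: bystander: amber jar with a black lid, 52 mm in diameter, 60 mm high. Origin: centre of the underside.
There are look-alikes about, which are no part of the job. Leave any brown or turquoise look-alike of the clamp_jig alone.

How it is judged:
By the outcome, as a careful person would: the job done as asked, in the order asked, and still so for the second after the job is handed in, with the robot touching nothing.
It also fails if it takes over 58 s, if anything falls off the work surface, if the arm or the gripper's body presses on something with over 40 N, if the wrist force passes 120 N, or if a joint passes its speed limit or range.

### The arm

A 6-joint arm with a two-finger parallel gripper is mounted at the origin on the work surface. World frame = base frame: x ahead of the robot, y to its left, z up, the work surface at z = 0. Lengths are in m, angles in degrees, forces in N, time in s.
With the tool pointing down it reaches from about 0.375 to 0.9 m from the base axis. Payload 3.1 kg.
Tool frame: the origin (TCP) lies at the very end of the fingers, on their centre line; the grasp point (between the pads) lies 19 mm behind it (bot.tcp_to_grasp is the distance from the TCP to the grasp point, in m); z points along the fingers, y is the line along which they close (so a half turn about z gives the same grasp; the last joint's range is limited). The gripper opens to 87 mm and grips with 3 to 60 N. Pads are 19 mm wide; open, the fingers measure 117 mm over their backs; the gripper's body (75 mm by 190 mm) begins 51 mm behind the grasp point.
Start: joints at [65.346, 30.224, 82.088, -0, 67.689, -10.227], TCP at [0.156, 0.605, 0.194] pointing down, gripper open.
Joint ranges: [-176.69, 176.69], [-43.24, 126.21], [12.49, 139.97], [-82, 262], [0, 151.66], [-163.58, 163.58]. Speed limits (degrees/s): [159.86, 159.86, 180, 180, 180, 180].

### API

Orientations are given as a 3x3 rotation matrix whose columns are the frame's x, y, z axes.
In Python, from rig import telemetry, capture, camera_info, job, bot gives the robot as it stands. The module is installed in compiled form; this text tells all that it offers.
- The arm moves only by the tool carry_out, never from a script. Its argument "deltas" is a list that holds one entry, the list of rows, each a list of 7 numbers: the shift along the tool's x, y, z scaled (see below), then the turn, a rotation vector about the tool's x, y, z scaled (see below), then the closure, from -1 (fully open) to 1 (shut). In form: [[[dx, dy, dz, ax, ay, az, claw], ...]]. A call has exactly 10 rows; each row is the pose to reach, as a shift and turn from the pose commanded when the call began, along the tool's axes at that moment, turning the shorter way round; what a row does not reach only later rows make up. The controller multiplies each number of a shift by 15 cm and each number of a turn by 360 degrees. A row lasts 1/12 s, in which the tool goes at most 41.7 mm and 7.16 degrees, less where a joint would pass 70% of its speed; a pose out of reach is approached as far as the arm can. A call with a number of a shift or a turn outside -1 to 1 is refused whole. A call with a gripper value outside its range is refused whole. The fingers move at their own pace and stop on an object; the grip force is fixed at half the most. Time passes only in rows, so rows that repeat a pose let the fingers close, or fill a call up. It gives the time, the measured TCP pose, the force, the opening and the grip force at its end, in the units of the state.
- telemetry.read_state(): the state, without advancing time (a new reading comes with each control period).
- capture(name): name is "scene" or "side" or "wrist"; returns the picture (420x560x3 uint8, red, green, blue); there is no depth.
- camera_info(name): a dict with "mtx" (3x3 intrinsics, pixels), "cam_to_world" (4x4, takes a point from camera to world coordinates); the wrist camera has in their place "T_tool_cam" (4x4, takes a point from camera to tool coordinates, whose origin is the TCP and whose axes are the flange's). Camera axes: x right, y down, z forward; pixel columns grow to the right and rows downward; lengths in m; the calibration is good to about 2 mm. A picture is of the moment at which its call begins: read the wrist's pose just before it. camera_info takes no time and is no camera call.
- job.hand_in(): hands the job in; it is judged then, once.
The state is a dict: "time_s": time; "joint_positions": joint angles; "qvel": joint speeds; "tau": joint torques, N m; "position": TCP position; "tcp_rot": TCP orientation; "force": force on the tool from outside, world axes, zero at the start; "moment": the same for the moment, N m; "opening": opening from 0.0 (shut) to 1.0 (fully open); "grasp_force": force on a finger pad.
Only numpy, scipy, OpenCV 4.12 (cv2) and the standard library are available. Lean on these libraries where they do the work, as an engineer would, in place of code of your own. Each camera call takes 0.05 s, during which the arm holds its last target. There are 200 camera calls.

## Working session

There is one attempt and no reset: what is moved stays moved. The work goes in short steps, Python scripts to look and compute and a tool call to move; the robot and the scene stay as the last step left them, time stands still between calls to the robot, and variables do not carry over. Pictures are saved under pics/ and viewed, at most 10 in all, crops included, and the job is handed in when it is done.

Besides the shell and the picture viewer there is one more tool, called after ">>>" as name(argument=value, ...) on one line, values as JSON. carry_out: Moves the arm, as the interface text tells. Its arguments: {"type":"object","properties":{"deltas":{"type":"array","items":{"type":"array","items":{"type":"array","items":{"type":"number"}}}}},"required":["deltas"]}

```bash
mkdir -p pics; ls; python3 - <<'E'
from rig import telemetry, capture, camera_info, job, bot
import cv2,numpy as np
np.set_printoptions(precision=4,suppress=True)
for n in ["scene","side"]:
    im=capture(n); cv2.imwrite(f"pics/{n}0.png",im[:,:,::-1]); np.save(f"pics/{n}0.npy",im)
    i=camera_info(n); print(n,i["mtx"],i["cam_to_world"])
print(camera_info("wrist"))
print(telemetry.read_state(),bot.tcp_to_grasp)
E
```

```text
pics
scene [[497.312    0.     280.7132]
 [  0.     497.312  206.6764]
 [  0.       0.       1.    ]] [[ 0.3449  0.6816 -0.6453  1.5196]
 [ 0.9386 -0.2585  0.2286 -0.3951]
 [-0.011  -0.6845 -0.7289  1.2067]
 [ 0.      0.      0.      1.    ]]
side [[545.086    0.     275.7299]
 [  0.     545.086  212.9719]
 [  0.       0.       1.    ]] [[ 0.9781 -0.1668  0.1247  0.3779]
 [-0.2081 -0.7614  0.6139 -0.9688]
 [-0.0074 -0.6264 -0.7795  1.2743]
 [ 0.      0.      0.      1.    ]]
{'mtx': array([[330.2096,   0.    , 279.1628],
       [  0.    , 330.2096, 212.7227],
       [  0.    ,   0.    ,   1.    ]]), 'T_tool_cam': array([[ 0.0009, -0.9572, -0.2896,  0.079 ],
       [ 1.    ,  0.0012, -0.0009, -0.0005],
       [ 0.0012, -0.2896,  0.9572, -0.1901],
       [ 0.    ,  0.    ,  0.    ,  1.    ]])}
{'time_s': 0.1, 'joint_positions': array([ 65.3464,  30.2738,  82.1483,  -0.0021,  67.688 , -10.2262]), 'qvel': array([ 0.0111,  0.0255, -0.1479,  0.0215, -0.0679, -0.0034]), 'tau': array([ -0.0005, -44.0987, -17.7149,   0.0634,   0.0535,  -0.    ]), 'position': array([0.1554, 0.6047, 0.1933]), 'tcp_rot': array([[-0.9685,  0.2491, -0.0008],
       [ 0.2491,  0.9685, -0.0018],
       [ 0.0003, -0.0019, -1.    ]]), 'force': array([-0.0149, -0.1137, -0.9435]), 'moment': array([ 0.0141,  0.052 , -0.0518]), 'grasp_force': 0.0, 'opening': 0.9998015839716722} 0.0187
```

View pics/scene0.png

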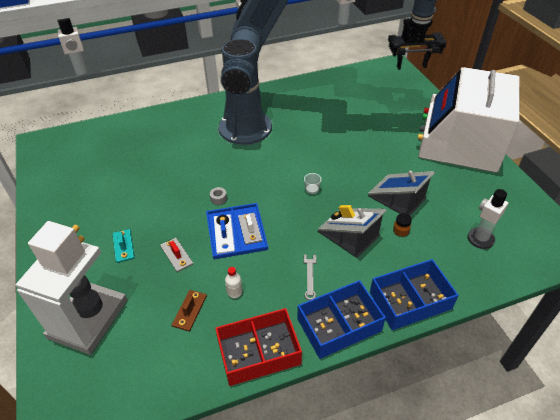

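View pics/side0.png

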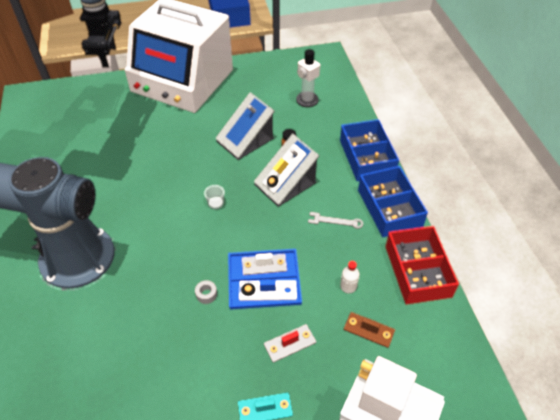

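The scene view shows the blue-handled plate at about (223,230) in the near tray compartment, with the spare jig (white grip) at (250,228). The free stand is at (403,187) and the used stand, with the yellow grip, at (352,227).

Possible look-alikes in the scene view:
- **Clamp jig:** red (176,253), turquoise (123,245), brown (188,309), white spare (250,228). I choose the red one.
- **Plate:** blue grip (223,230) or yellow grip (348,212). I choose the blue one.

Next is a close crop to check these choices.

```bash
python3 - <<'E'
import cv2,numpy as np
s=np.load("pics/scene0.npy")[:,:,::-1]; d=np.load("pics/side0.npy")[:,:,::-1]
R=lambda im,x,y,w,h,k: cv2.resize(im[y:y+h,x:x+w],None,fx=k,fy=k,interpolation=cv2.INTER_CUBIC)
a=R(s,360,160,80,60,5);b=R(s,150,190,130,98,3.0769)
c=R(d,205,85,80,60,5);e=R(d,220,240,110,82,3.63636)
f=lambda x:cv2.resize(x,(400,300))
cv2.imwrite("pics/m1.png",np.vstack([np.hstack([f(a),f(b)]),np.hstack([f(c),f(e)])]))
E
```

```text
(no output)
```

View pics/m1.png

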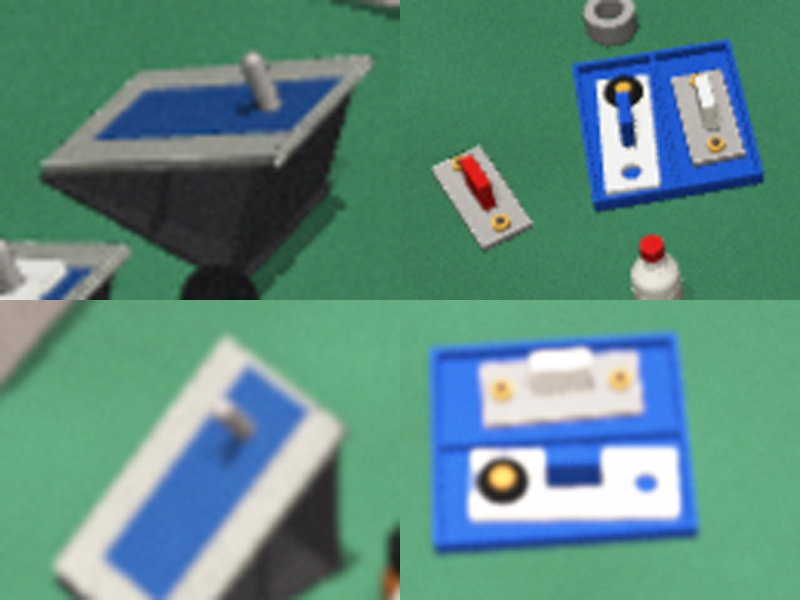

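The crop confirms the red-gripped steel jig and the blue-gripped plate, whose eye faces away from the robot. The free stand's post is bare. Now I'll triangulate.

```bash
cat > lib.py <<'E'
import cv2,numpy as np
from scipy.spatial.transform import Rotation as Ro
from rig import telemetry, capture, camera_info, bot
np.set_printoptions(precision=4,suppress=True)
def ray(name,uv,st=None):
    i=camera_info(name)
    if name=="wrist":
        T=np.eye(4);T[:3,:3]=st["tcp_rot"];T[:3,3]=st["position"];T=T@i["T_tool_cam"]
    else: T=i["cam_to_world"]
    d=T[:3,:3]@np.linalg.solve(i["mtx"],[uv[0],uv[1],1.]);return T[:3,3],d/np.linalg.norm(d)
def plane(name,uv,z,st=None):
    o,d=ray(name,uv,st);return o+d*(z-o[2])/d[2]
def tri(*rs):
    A=sum(np.eye(3)-np.outer(d,d) for o,d in rs);b=sum((np.eye(3)-np.outer(d,d))@o for o,d in rs)
    p=np.linalg.solve(A,b);return p,max(np.linalg.norm(np.cross(p-o,d)) for o,d in rs)*1000
def go(p,R,p0,R0):
    "numbers for carry_out from commanded (p0,R0) to (p,R)"
    d=R0.T@(np.array(p)-p0)/.15;a=Ro.from_matrix(R0.T@R).as_rotvec(degrees=True)/360
    return np.round(np.r_[d,a],4)
E
python3 - <<'E'
from lib import *
S=lambda x,y:ray("scene",(360+x/5,160+y/5)); D=lambda x,y:ray("side",(205+x/5,85+(y-300)/5))
P={}
for n,a,b in [("A",(371,60),(225,337)),("B",(280,163),(343,430)),("C",(140,75),None),("D",(42,165),(55,567)),("tip",(250,57),(218,405)),("foot",(272,108),(246,435))]:
    if b: P[n],e=tri(S(*a),D(*b)); print(n,P[n],e)
S2=lambda x,y:(150+(x-400)/3.0769,190+y/3.0769); D2=lambda x,y:(220+(x-400)/3.63636,240+(y-300)/3.63636)
print("eye",tri(ray("scene",S2(630,171)),ray("side",D2(646,483))), "padtop",tri(ray("scene",S2(622,88)),ray("side",D2(502,478))))
for z,a in [(.016,(573,64)),(.016,(731,41)),(.016,(763,180)),(.016,(596,209))]: print("trayS",plane("scene",S2(*a),z)[:2])
for z,a in [(.016,(431,345)),(.016,(675,332)),(.016,(697,534)),(.016,(436,550))]: print("trayD",plane("side",D2(*a),z)[:2])
for a in [(432,168),(478,145),(533,223),(486,250)]: print("jigS",plane("scene",S2(*a),.008)[:2])
# side jig by red mask of grip top
d=np.load("pics/side0.npy").astype(int);s=np.load("pics/scene0.npy").astype(int)
for n,im,(x0,x1,y0,y1) in [("side",d,(260,320,320,365)),("scene",s,(150,200,230,275))]:
    m=(im[...,0]>130)&(im[...,1]<70)&(im[...,2]<70); mm=np.zeros_like(m);mm[y0:y1,x0:x1]=m[y0:y1,x0:x1]
    r=cv2.minAreaRect(np.argwhere(mm)[:,::-1].astype(np.float32));print(n,r,mm.sum())
    print(plane(n,r[0],.035))
E
```

```text
A [0.5863 0.4589 0.1184] 1.1568585811839638
B [0.6443 0.3581 0.1139] 0.1717594107317938
D [0.4655 0.3236 0.0101] 43.36797130531122
tip [0.5676 0.379  0.1305] 0.617854085707125
foot [0.5856 0.3902 0.0954] 1.5809659596859424
eye (array([ 0.5555, -0.2389,  0.0118]), np.float64(1.1166769999274158)) padtop (array([ 0.4525, -0.2175,  0.0202]), np.float64(0.9403203357125365))
trayS [ 0.3964 -0.2556]
trayS [ 0.424 -0.088]
trayS [ 0.6156 -0.1182]
trayS [ 0.5921 -0.2825]
trayD [ 0.4205 -0.088 ]
trayD [ 0.6069 -0.1162]
trayD [ 0.5816 -0.2914]
trayD [ 0.3965 -0.2644]
jigS [ 0.4774 -0.4231]
jigS [ 0.4641 -0.3734]
jigS [ 0.5807 -0.3437]
jigS [ 0.5963 -0.3935]
side ((289.70001220703125, 338.9000244140625), (7.602630615234375, 17.441329956054688), 63.43495178222656) 127
[ 0.527  -0.3887  0.035 ]
scene ((175.30001831054688, 249.10003662109375), (17.441329956054688, 4.919349670410156), 63.43495178222656) 51
[ 0.534  -0.3838  0.035 ]
```

```bash
cat >> lib.py <<'E'
def down(yaw):
    c,s=np.cos(np.radians(yaw)),np.sin(np.radians(yaw));return np.array([[c,s,0],[s,-c,0],[0,0,-1.]])
def path(p0,R0,p1,R1,n):
    w=Ro.from_matrix(R0.T@R1).as_rotvec()
    P=[np.array(p0)+(np.array(p1)-p0)*k/n for k in range(n+1)];R=[R0@Ro.from_rotvec(w*k/n).as_matrix() for k in range(n+1)]
    for k in range(n): print(go(P[k+1],R[k+1],P[k],R[k]).tolist())
E
python3 - <<'E'
from lib import *
p0=[.156,.605,.194];R0=down(165.573)
path(p0,R0,[.5,.35,.27],down(30),3)
E
```

```text
[-0.8815, -0.3583, -0.1689, 0.0, 0.0, 0.1255]
[-0.8755, 0.3729, -0.1689, 0.0, 0.0, 0.1255]
[-0.3525, 0.8839, -0.1689, 0.0, 0.0, 0.1255]
```

>>> carry_out(deltas=[[[-0.3,-0.12,-0.169,0,0,0.04,-1],[-0.8815,-0.3583,-0.1689,0,0,0.1255,-1],[-0.8815,-0.3583,-0.1689,0,0,0.1255,-1],[-0.8815,-0.3583,-0.1689,0,0,0.1255,-1],[-0.8815,-0.3583,-0.1689,0,0,0.1255,-1],[-0.8815,-0.3583,-0.1689,0,0,0.1255,-1],[-0.8815,-0.3583,-0.1689,0,0,0.1255,-1],[-0.8815,-0.3583,-0.1689,0,0,0.1255,-1],[-0.8815,-0.3583,-0.1689,0,0,0.1255,-1],[-0.8815,-0.3583,-0.1689,0,0,0.1255,-1]]])

```text
time_s: 0.93
position: [0.2701, 0.5202, 0.2192]
tcp_rot: [[-0.507, 0.862, -0.0], [0.862, 0.507, -0.001], [-0.0, -0.001, -1.0]]
force: [0.6, -0.4, -0.4]
opening: 1.0
grasp_force: 0.0
```

>>> carry_out(deltas=[[[-0.8755,0.3729,-0.1689,0,0,0.1255,-1],[-0.8755,0.3729,-0.1689,0,0,0.1255,-1],[-0.8755,0.3729,-0.1689,0,0,0.1255,-1],[-0.8755,0.3729,-0.1689,0,0,0.1255,-1],[-0.8755,0.3729,-0.1689,0,0,0.1255,-1],[-0.8755,0.3729,-0.1689,0,0,0.1255,-1],[-0.8755,0.3729,-0.1689,0,0,0.1255,-1],[-0.8755,0.3729,-0.1689,0,0,0.1255,-1],[-0.8755,0.3729,-0.1689,0,0,0.1255,-1],[-0.8755,0.3729,-0.1689,0,0,0.1255,-1]]])

```text
time_s: 1.77
position: [0.3847, 0.4354, 0.2447]
tcp_rot: [[0.253, 0.967, -0.0], [0.967, -0.253, -0.0], [-0.0, -0.0, -1.0]]
force: [-0.6, -0.1, -0.4]
opening: 0.998
grasp_force: 0.0
```

>>> carry_out(deltas=[[[-0.3525,0.8839,-0.1689,0,0,0.1255,-1],[-0.3525,0.8839,-0.1689,0,0,0.1255,-1],[-0.3525,0.8839,-0.1689,0,0,0.1255,-1],[-0.3525,0.8839,-0.1689,0,0,0.1255,-1],[-0.3525,0.8839,-0.1689,0,0,0.1255,-1],[-0.3525,0.8839,-0.1689,0,0,0.1255,-1],[-0.3525,0.8839,-0.1689,0,0,0.1255,-1],[-0.3525,0.8839,-0.1689,0,0,0.1255,-1],[-0.3525,0.8839,-0.1689,0,0,0.1255,-1],[-0.3525,0.8839,-0.1689,0,0,0.1255,-1]]])

```text
time_s: 2.6
position: [0.4995, 0.3506, 0.2701]
tcp_rot: [[0.865, 0.502, -0.0], [0.502, -0.865, -0.0], [-0.0, 0.0, -1.0]]
force: [-0.6, -0.5, 1.0]
opening: 1.002
grasp_force: 0.0
```

```bash
python3 - <<'E'
from lib import *
import pickle
st=telemetry.read_state(); im=capture("wrist"); print(st["time_s"],st["joint_positions"],st["position"],st["tcp_rot"],st["qvel"])
pickle.dump((st,im),open("pics/w1.pkl","wb")); cv2.imwrite("pics/w1.png",im[:,:,::-1])
path([.5,.35,.27],down(30),[.48,-.22,.2],down(-10),4)
E
```

```text
2.6 [24.5848 24.8137 78.9395 -0.0013 76.256  84.437 ] [0.4995 0.3506 0.2701] [[ 0.8647  0.5022 -0.0001]
 [ 0.5022 -0.8647 -0.0001]
 [-0.0002  0.     -1.    ]] [-0.0178  0.048  -0.0386 -0.1182  0.0972  0.307 ]
[-0.5039, 0.8061, 0.1167, 0.0, 0.0, 0.0278]
[-0.3562, 0.8813, 0.1167, 0.0, 0.0, 0.0278]
[-0.1978, 0.9298, 0.1167, 0.0, 0.0, 0.0278]
[-0.0333, 0.95, 0.1167, 0.0, 0.0, 0.0278]
```

View pics/w1.png

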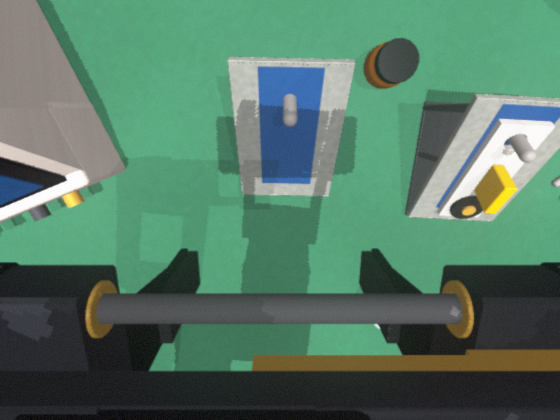

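Wrist view: the free stand's face corners are at (229,58), (354,60), (328,196) and (243,196). The post runs from its foot at about (291,98) to its tip at about (289,120).

```bash
python3 - <<'E'
from lib import *
import pickle
st,im=pickle.load(open("pics/w1.pkl","rb"));h=cv2.cvtColor(im,cv2.COLOR_RGB2HSV).astype(int)
sub=h[75:150,262:320]; m=((sub[...,1]<90)&(sub[...,2]>60)).astype(np.uint8)
n,l,s,c=cv2.connectedComponentsWithStats(m);k=1+s[1:,4].argmax();print(s[k]+[262,75,0,0,0],c[k])
ys,xs=np.where(l==k)
for y in range(ys.min(),ys.max()+1,3): print(y+75,xs[ys==y].min()+262,xs[ys==y].max()+262,end="; ")
print()
for uv,z in [((229,58),.1238),((354,60),.1238),((328,196),.0152),((243,196),.0152)]: print(plane("wrist",uv,z,st))
# wrist + other cams
print(tri(ray("wrist",(229,58),st),ray("scene",(360+371/5,160+60/5)),ray("side",(205+225/5,85+37/5))))
print(tri(ray("wrist",(354,60),st),ray("scene",(360+280/5,160+163/5)),ray("side",(205+343/5,85+130/5))))
print(tri(ray("wrist",(243,196),st),ray("scene",(360+140/5,160+75/5))), tri(ray("wrist",(328,196),st),ray("scene",(360+42/5,160+165/5))))
E
```

```text
[283  94  15  33 430] [27.586  34.9326]
94 287 292; 97 284 295; 100 283 296; 103 283 296; 106 283 296; 109 283 296; 112 283 296; 115 283 296; 118 283 297; 121 283 296; 124 285 294; 
[0.5875 0.4545 0.1238]
[0.6447 0.3529 0.1238]
[0.5072 0.2753 0.0152]
[0.4479 0.3772 0.0152]
(array([0.5872, 0.4564, 0.1202]), np.float64(2.0136943871387207))
(array([0.6456, 0.3541, 0.1175]), np.float64(2.2815652587187714))
(array([0.4503, 0.3796, 0.0135]), np.float64(3.647460522261493)) (array([0.5082, 0.276 , 0.0145]), np.float64(1.3606082732513871))
```

>>> carry_out(deltas=[[[-0.5039,0.8061,0.1167,0,0,0.0278,-1],[-0.5039,0.8061,0.1167,0,0,0.0278,-1],[-0.5039,0.8061,0.1167,0,0,0.0278,-1],[-0.5039,0.8061,0.1167,0,0,0.0278,-1],[-0.5039,0.8061,0.1167,0,0,0.0278,-1],[-0.5039,0.8061,0.1167,0,0,0.0278,-1],[-0.5039,0.8061,0.1167,0,0,0.0278,-1],[-0.5039,0.8061,0.1167,0,0,0.0278,-1],[-0.5039,0.8061,0.1167,0,0,0.0278,-1],[-0.5039,0.8061,0.1167,0,0,0.0278,-1]]])

```text
time_s: 3.48
position: [0.4948, 0.209, 0.2527]
tcp_rot: [[0.939, 0.344, 0.0], [0.344, -0.939, 0.0], [0.0, -0.0, -1.0]]
force: [0.6, 0.2, 0.5]
opening: 1.001
grasp_force: 0.0
```

>>> carry_out(deltas=[[[-0.3562,0.8813,0.1167,0,0,0.0278,-1],[-0.3562,0.8813,0.1167,0,0,0.0278,-1],[-0.3562,0.8813,0.1167,0,0,0.0278,-1],[-0.3562,0.8813,0.1167,0,0,0.0278,-1],[-0.3562,0.8813,0.1167,0,0,0.0278,-1],[-0.3562,0.8813,0.1167,0,0,0.0278,-1],[-0.3562,0.8813,0.1167,0,0,0.0278,-1],[-0.3562,0.8813,0.1167,0,0,0.0278,-1],[-0.3562,0.8813,0.1167,0,0,0.0278,-1],[-0.3562,0.8813,0.1167,0,0,0.0278,-1]]])

```text
time_s: 4.32
position: [0.4899, 0.0664, 0.2353]
tcp_rot: [[0.984, 0.176, 0.0], [0.176, -0.984, 0.0], [0.0, -0.0, -1.0]]
force: [0.1, -0.3, -0.5]
opening: 1.0
grasp_force: 0.0
```

>>> carry_out(deltas=[[[-0.1978,0.9298,0.1167,0,0,0.0278,-0.5],[-0.1978,0.9298,0.1167,0,0,0.0278,-0.5],[-0.1978,0.9298,0.1167,0,0,0.0278,-0.5],[-0.1978,0.9298,0.1167,0,0,0.0278,-0.5],[-0.1978,0.9298,0.1167,0,0,0.0278,-0.5],[-0.1978,0.9298,0.1167,0,0,0.0278,-0.5],[-0.1978,0.9298,0.1167,0,0,0.0278,-0.5],[-0.1978,0.9298,0.1167,0,0,0.0278,-0.5],[-0.1978,0.9298,0.1167,0,0,0.0278,-0.5],[-0.1978,0.9298,0.1167,0,0,0.0278,-0.5]]])

```text
time_s: 5.15
position: [0.485, -0.076, 0.2178]
tcp_rot: [[1.0, 0.002, 0.0], [0.002, -1.0, 0.0], [0.0, -0.0, -1.0]]
force: [-0.3, 0.4, -0.0]
opening: 0.751
grasp_force: 0.0
```

>>> carry_out(deltas=[[[-0.0333,0.95,0.1167,0,0,0.0278,-0.3],[-0.0333,0.95,0.1167,0,0,0.0278,-0.3],[-0.0333,0.95,0.1167,0,0,0.0278,-0.3],[-0.0333,0.95,0.1167,0,0,0.0278,-0.3],[-0.0333,0.95,0.1167,0,0,0.0278,-0.3],[-0.0333,0.95,0.1167,0,0,0.0278,-0.3],[-0.0333,0.95,0.1167,0,0,0.0278,-0.3],[-0.0333,0.95,0.1167,0,0,0.0278,-0.3],[-0.0333,0.95,0.1167,0,0,0.0278,-0.3],[-0.0333,0.95,0.1167,0,0,0.0278,-0.3]]])

```text
time_s: 5.98
position: [0.4801, -0.2184, 0.2004]
tcp_rot: [[0.985, -0.172, 0.0], [-0.172, -0.985, -0.0], [0.0, 0.0, -1.0]]
force: [-0.2, -0.0, 0.1]
opening: 0.649
grasp_force: 0.0
```

```bash
python3 - <<'E'
from lib import *
import pickle
st=telemetry.read_state(); im=capture("wrist"); print(st["time_s"],st["joint_positions"],st["position"],st["tcp_rot"])
pickle.dump((st,im),open("pics/w2.pkl","wb")); cv2.imwrite("pics/w2.png",im[:,:,::-1])
E
```

```text
5.9833 [-36.6137  22.2627  95.6257   0.0073  62.0986  63.275 ] [ 0.4801 -0.2184  0.2004] [[ 0.9851 -0.1718  0.0002]
 [-0.1718 -0.9851 -0.    ]
 [ 0.0003  0.     -1.    ]]
```

View pics/w2.png

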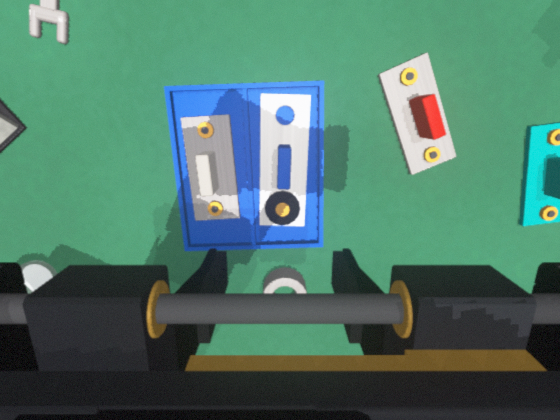

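The wrist view shows the plate at about (285,160), with its eye at (285,115) and pad at (283,208). The tray's outer corners are at about (166,87), (324,81), (322,241) and (188,248), and the red jig is at (418,113).

```bash
python3 - <<'E'
from lib import *
import pickle
st,im=pickle.load(open("pics/w1.pkl","rb"))
print("sphere",plane("wrist",(290,119.7),.128,st))
st,im=pickle.load(open("pics/w2.pkl","rb"));h=cv2.cvtColor(im,cv2.COLOR_RGB2HSV).astype(int)
def big(m,x0,x1,y0,y1):
    mm=np.zeros(m.shape,np.uint8);mm[y0:y1,x0:x1]=m[y0:y1,x0:x1]
    n,l,s,c=cv2.connectedComponentsWithStats(mm);k=1+s[1:,4].argmax();return l==k,c[k]
def ang(a,b): return np.degrees(np.arctan2(*(b-a)[1::-1]))
low=(h[...,1]<70)&(h[...,2]>150)
m,c=big(low,255,318,85,235); q=cv2.boxPoints(cv2.minAreaRect(np.argwhere(m)[:,::-1].astype(np.float32)))
P=np.array([plane("wrist",x,.013,st) for x in q]);print(q,P,P.mean(0))
for i in range(4): print(ang(P[i],P[(i+1)%4]),np.linalg.norm(P[i]-P[(i+1)%4]))
blue=(h[...,1]>120)&(h[...,0]>95)&(h[...,0]<130)
m,c=big(blue,270,302,100,130);print("eye",c,m.sum(),plane("wrist",c,.012,st))
m,c=big(h[...,2]<60,260,305,185,230)
r=cv2.minEnclosingCircle(np.argwhere(m)[:,::-1].astype(np.float32));print("pad",r,plane("wrist",r[0],.020,st))
jl=(h[...,1]<70)&(h[...,2]>110)|((h[...,0]<8)|(h[...,0]>172))&(h[...,1]>120)|(h[...,0]>18)&(h[...,0]<32)&(h[...,2]>150)
m,c=big(jl,370,465,45,185);q=cv2.boxPoints(cv2.minAreaRect(np.argwhere(m)[:,::-1].astype(np.float32)))
P=np.array([plane("wrist",x,.008,st) for x in q]);print("jig",q,P,P.mean(0))
for i in range(4): print(ang(P[i],P[(i+1)%4]),np.linalg.norm(P[i]-P[(i+1)%4]))
y=(h[...,0]>18)&(h[...,0]<32)&(h[...,2]>150)&(h[...,1]>110)
a,b=[plane("wrist",big(y,395,425,65,92)[1],.014,st),plane("wrist",big(y,420,445,143,168)[1],.014,st)];print("buttons",a,b,(a+b)/2,ang(b,a),np.linalg.norm(a-b))
T=[plane("wrist",x,.016,st) for x in [(166,87),(324,81),(322,241),(188,248)]];print("tray",np.array(T),np.mean(T,0),ang(T[3],T[0]),ang(T[2],T[1]))
E
```

```text
sphere [0.5691 0.3778 0.128 ]
[[258.8068 224.8686]
 [260.0281  92.9632]
 [310.1165  93.427 ]
 [308.8951 225.3324]] [[ 0.4356 -0.1868  0.013 ]
 [ 0.5827 -0.2164  0.013 ]
 [ 0.5731 -0.2695  0.013 ]
 [ 0.4246 -0.2464  0.013 ]] [ 0.504  -0.2298  0.013 ]
-11.368084379975326 0.15012173334562065
-100.33582319577613 0.05393511786901858
171.15844668833012 0.15024021452515665
79.5773652915852 0.060557497743524674
eye [284.6151 114.7738] 252 [ 0.556  -0.2387  0.012 ]Traceback (most recent call last):
  File "<stdin>", line 16, in <module>
  File "<stdin>", line 8, in big
ValueError: attempt to get argmax of an empty sequence
```

```bash
python3 - <<'E'
from lib import *
import pickle
st,im=pickle.load(open("pics/w2.pkl","rb"));h=cv2.cvtColor(im,cv2.COLOR_RGB2HSV).astype(int)
def big(m,x0,x1,y0,y1):
    mm=np.zeros(m.shape,np.uint8);mm[y0:y1,x0:x1]=m[y0:y1,x0:x1]
    n,l,s,c=cv2.connectedComponentsWithStats(mm);k=1+s[1:,4].argmax();return l==k,c[k]
def ang(a,b): return np.degrees(np.arctan2(*(b-a)[1::-1]))
y=(h[...,0]>15)&(h[...,0]<34)&(h[...,2]>130)&(h[...,1]>110)
p=plane("wrist",big(y,270,300,198,222)[1],.020,st);e=plane("wrist",(284.6,114.8),.012,st);print("pad brass",p,ang(p,e),np.linalg.norm(p-e))
a,b=[plane("wrist",big(y,395,425,65,92)[1],.014,st),plane("wrist",big(y,420,445,143,168)[1],.014,st)];print("buttons",a,b,(a+b)/2,ang(b,a),np.linalg.norm(a-b))
T=[plane("wrist",x,.016,st) for x in [(166,87),(324,81),(322,241),(188,248)]];print("tray",np.array(T),np.mean(T,0),ang(T[3],T[0]),ang(T[2],T[1]))
b=(h[...,1]>120)&(h[...,0]>95)&(h[...,0]<130);
m,c=big(b,274,296,140,195);q=cv2.minAreaRect(np.argwhere(m)[:,::-1].astype(np.float32));print("grip",q,plane("wrist",q[0],.035,st))
p0=[.48,-.22,.2];R0=down(-10)
path(p0,R0,[.504,-.2293,.06],down(-10.3),1)
path([.504,-.2293,.06],down(-10.3),[.504,-.2293,.020],down(-10.3),1)
E
```

```text
pad brass [ 0.452  -0.2184  0.02  ] -11.070569288546293 0.1062457910678679
buttons [ 0.5724 -0.3741  0.014 ] [ 0.4856 -0.3951  0.014 ] [ 0.529  -0.3846  0.014 ] 13.573010147038826 0.08929315765553138
tray [[ 0.6055 -0.1192  0.016 ]
 [ 0.5827 -0.2854  0.016 ]
 [ 0.403  -0.2591  0.016 ]
 [ 0.422  -0.0961  0.016 ]] [ 0.5033 -0.1899  0.016 ] -7.1935026208682835 -8.346286575988968
grip ((284.0, 167.0), (42.0, 12.0), 90.0) [ 0.503  -0.2288  0.035 ]
[0.1683, 0.0333, 0.9333, 0.0, 0.0, 0.0008]
[0.0, 0.0, 0.2667, 0.0, 0.0, 0.0]
```

>>> carry_out(deltas=[[[0.1683,0.0333,0.3,0,0,0.001,-0.3],[0.1683,0.0333,0.6,0,0,0.001,-0.3],[0.1683,0.0333,0.8,0,0,0.001,-0.3],[0.1683,0.0333,0.95,0,0,0.001,-0.3],[0.1683,0.0333,1.0,0,0,0.001,-0.3],[0.1683,0.0333,1.0,0,0,0.001,-0.3],[0.1683,0.0333,1.0,0,0,0.001,-0.3],[0.1683,0.0333,1.0,0,0,0.001,-0.3],[0.1683,0.0333,1.0,0,0,0.001,-0.3],[0.1683,0.0333,1.0,0,0,0.001,-0.3]]])

```text
time_s: 6.87
position: [0.505, -0.2297, 0.052]
tcp_rot: [[0.984, -0.18, 0.003], [-0.18, -0.984, -0.002], [0.003, 0.002, -1.0]]
force: [-0.5, 0.2, -0.5]
opening: 0.648
grasp_force: 0.0
```

>>> carry_out(deltas=[[[0,0,0.1,0,0,0,-0.3],[0,0,0.2,0,0,0,-0.3],[0,0,0.2,0,0,0,-0.3],[0,0,0.2,0,0,0,1],[0,0,0.2,0,0,0,1],[0,0,0.2,0,0,0,1],[0,0,0.2,0,0,0,1],[0,0,0.2,0,0,0,1],[0,0,0.2,0,0,0,1],[0,0,0.2,0,0,0,1]]])

```text
time_s: 7.7
position: [0.5041, -0.229, 0.0204]
tcp_rot: [[0.984, -0.18, 0.0], [-0.18, -0.984, -0.0], [0.0, 0.0, -1.0]]
force: [0.2, -0.3, 0.1]
opening: 0.207
grasp_force: 0.0
```

>>> carry_out(deltas=[[[0,0,0,0,0,0,1],[0,0,0,0,0,0,1],[0,0,0,0,0,0,1],[0,0,0,0,0,0,1],[0,0,-0.1,0,0,0,1],[0,0,-0.2,0,0,0,1],[0,0,-0.4,0,0,0,1],[0,0,-0.6,0,0,0,1],[0,0,-0.8,0,0,0,1],[0,0,-0.8,0,0,0,1]]])

```text
time_s: 8.53
position: [0.5074, -0.2315, 0.1454]
tcp_rot: [[0.984, -0.18, 0.009], [-0.18, -0.984, -0.007], [0.01, 0.005, -1.0]]
force: [1.2, -1.1, -0.9]
opening: 0.148
grasp_force: 30.0
```

```bash
python3 - <<'E'
from lib import *
import pickle
st=telemetry.read_state(); im=capture("wrist"); print(st)
pickle.dump((st,im),open("pics/w3.pkl","wb")); cv2.imwrite("pics/w3.png",im[:,:,::-1])
E
```

```text
{'time_s': 8.5333, 'joint_positions': array([-35.9988,  28.4246,  95.2336,  -0.0207,  55.6791,  64.3579]), 'qvel': array([-0.2134,  3.5339,  2.7756,  0.0785, -5.2638,  0.0358]), 'tau': array([  0.3456, -39.611 , -12.9181,   0.0029,   0.8564,  -0.0076]), 'position': array([ 0.5074, -0.2315,  0.1454]), 'tcp_rot': array([[ 0.9837, -0.1796,  0.0092],
       [-0.1795, -0.9837, -0.007 ],
       [ 0.0103,  0.0053, -0.9999]]), 'force': array([ 1.1989, -1.1422, -0.8618]), 'moment': array([-0.1049,  0.0187,  0.001 ]), 'grasp_force': 29.97471570968628, 'opening': 0.14791282334553083}
```

View pics/w3.png

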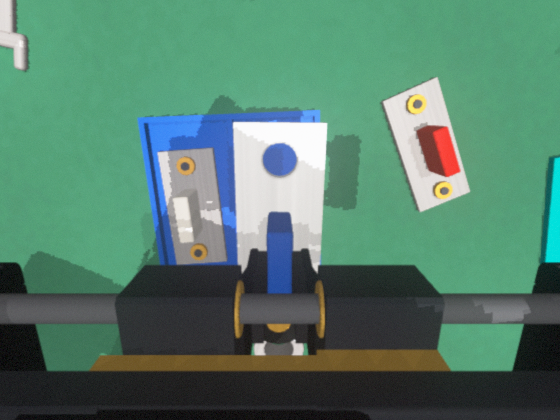

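The plate is held straight, with the eye at (280,159) and the edges symmetric about the column at about 280. Next I'll work out the hanging poses.

```bash
cat >> lib.py <<'E'
F=np.array([.5858,.38715,.101]);YAW=29.5
def hang(off,e,yaw=YAW):
    "TCP pose with plate eye (tool coords e, underside) at distance off from the foot along the post"
    c,s=np.cos(np.radians(yaw)),np.sin(np.radians(yaw));C,S=np.cos(np.radians(35)),np.sin(np.radians(35))
    x=np.array([c*C,s*C,S]);z=np.array([c*S,s*S,-C]);R=np.c_[x,np.cross(z,x),z]
    return F-z*off-R@e,R
def toolpt(uv,zt):
    i=camera_info("wrist");T=i["T_tool_cam"];d=T[:3,:3]@np.linalg.solve(i["mtx"],[uv[0],uv[1],1.]);o=T[:3,3];return o+d*(zt-o[2])/d[2]
E
python3 - <<'E'
from lib import *
import pickle
st,im=pickle.load(open("pics/w3.pkl","rb"));h=cv2.cvtColor(im,cv2.COLOR_RGB2HSV).astype(int)
b=((h[...,1]>120)&(h[...,0]>95)&(h[...,0]<130)).astype(np.uint8)[135:185,255:305]
n,l,s,c=cv2.connectedComponentsWithStats(b);k=1+s[1:,4].argmax();uv=c[k]+[255,135];print(uv,s[k],toolpt(uv,.0084))
e=np.array([*toolpt(uv,.0084)[:2],.0154])
for o in (.18,.055,0): print(o,hang(o,e)[0])
p0=np.array([.504,-.2293,.02]);R0=down(-10.4);p0=p0+R0@[0,0,-.12]
p1=np.array([.504,-.08,.24]);p2,R2=hang(.18,e)
path(p0,R0,p1,R0,1);path(p1,R0,p2,R2,4)
E
```

```text
[279.2987 159.0127] [  8   9  33  31 790] [0.054  0.0009 0.0084]
0.18 [0.4493 0.3109 0.2301]
0.055 [0.5117 0.3462 0.1277]
0 [0.5392 0.3618 0.0826]
[-0.1797, -0.979, -0.6667, 0.0, 0.0, 0.0]
[-0.2073, -0.6244, 0.0165, 0.0085, 0.0233, -0.0268]
[-0.1027, -0.6495, 0.0277, 0.0085, 0.0233, -0.0268]
[0.0017, -0.6558, 0.0552, 0.0085, 0.0233, -0.0268]
[0.1004, -0.6431, 0.0973, 0.0085, 0.0233, -0.0268]
```

>>> carry_out(deltas=[[[-0.05,-0.1,-0.15,0,0,0,1],[-0.09,-0.3,-0.4,0,0,0,1],[-0.12,-0.5,-0.6,0,0,0,1],[-0.16,-0.7,-0.667,0,0,0,1],[-0.1797,-0.9,-0.667,0,0,0,1],[-0.1797,-0.979,-0.667,0,0,0,1],[-0.1797,-0.979,-0.667,0,0,0,1],[-0.1797,-0.979,-0.667,0,0,0,1],[-0.1797,-0.979,-0.667,0,0,0,1],[-0.1797,-0.979,-0.667,0,0,0,1]]])

```text
time_s: 9.42
position: [0.5035, -0.0809, 0.2391]
tcp_rot: [[0.983, -0.181, -0.002], [-0.181, -0.983, 0.0], [-0.002, 0.0, -1.0]]
force: [-0.1, 0.3, -1.5]
opening: 0.15
grasp_force: 30.0
```

>>> carry_out(deltas=[[[-0.05,-0.15,0,0.002,0.005,-0.006,1],[-0.1,-0.3,0.01,0.004,0.011,-0.013,1],[-0.15,-0.45,0.01,0.006,0.017,-0.02,1],[-0.2,-0.6,0.0165,0.0085,0.0233,-0.0268,1],[-0.2073,-0.6244,0.0165,0.0085,0.0233,-0.0268,1],[-0.2073,-0.6244,0.0165,0.0085,0.0233,-0.0268,1],[-0.2073,-0.6244,0.0165,0.0085,0.0233,-0.0268,1],[-0.2073,-0.6244,0.0165,0.0085,0.0233,-0.0268,1],[-0.2073,-0.6244,0.0165,0.0085,0.0233,-0.0268,1],[-0.2073,-0.6244,0.0165,0.0085,0.0233,-0.0268,1]]])

```text
time_s: 10.25
position: [0.4908, 0.0171, 0.2377]
tcp_rot: [[0.989, -0.01, 0.15], [-0.016, -0.999, 0.038], [0.15, -0.04, -0.988]]
force: [0.2, -0.7, -2.3]
opening: 0.152
grasp_force: 30.0
```

>>> carry_out(deltas=[[[-0.02,-0.15,0.01,0.002,0.005,-0.006,1],[-0.05,-0.3,0.01,0.004,0.011,-0.013,1],[-0.08,-0.45,0.02,0.006,0.017,-0.02,1],[-0.1,-0.6,0.0277,0.0085,0.0233,-0.0268,1],[-0.1027,-0.6495,0.0277,0.0085,0.0233,-0.0268,1],[-0.1027,-0.6495,0.0277,0.0085,0.0233,-0.0268,1],[-0.1027,-0.6495,0.0277,0.0085,0.0233,-0.0268,1],[-0.1027,-0.6495,0.0277,0.0085,0.0233,-0.0268,1],[-0.1027,-0.6495,0.0277,0.0085,0.0233,-0.0268,1],[-0.1027,-0.6495,0.0277,0.0085,0.0233,-0.0268,1]]])

```text
time_s: 11.08
position: [0.4772, 0.1149, 0.2354]
tcp_rot: [[0.943, 0.165, 0.288], [0.141, -0.985, 0.101], [0.301, -0.054, -0.952]]
force: [-0.1, -0.2, -2.5]
opening: 0.147
grasp_force: 30.0
```

>>> carry_out(deltas=[[[0,-0.15,0.01,0.002,0.005,-0.006,1],[0,-0.3,0.02,0.004,0.011,-0.013,1],[0,-0.45,0.03,0.006,0.017,-0.02,1],[0.0017,-0.6,0.05,0.0085,0.0233,-0.0268,1],[0.0017,-0.6558,0.0552,0.0085,0.0233,-0.0268,1],[0.0017,-0.6558,0.0552,0.0085,0.0233,-0.0268,1],[0.0017,-0.6558,0.0552,0.0085,0.0233,-0.0268,1],[0.0017,-0.6558,0.0552,0.0085,0.0233,-0.0268,1],[0.0017,-0.6558,0.0552,0.0085,0.0233,-0.0268,1],[0.0017,-0.6558,0.0552,0.0085,0.0233,-0.0268,1]]])

```text
time_s: 11.92
position: [0.4633, 0.2128, 0.233]
tcp_rot: [[0.85, 0.335, 0.407], [0.283, -0.941, 0.184], [0.445, -0.041, -0.895]]
force: [-0.0, 0.2, -2.3]
opening: 0.15
grasp_force: 30.0
```

>>> carry_out(deltas=[[[0.02,-0.15,0.02,0.002,0.005,-0.006,1],[0.04,-0.3,0.05,0.004,0.011,-0.013,1],[0.07,-0.45,0.07,0.006,0.017,-0.02,1],[0.09,-0.6,0.09,0.0085,0.0233,-0.0268,1],[0.1004,-0.6431,0.0973,0.0085,0.0233,-0.0268,1],[0.1004,-0.6431,0.0973,0.0085,0.0233,-0.0268,1],[0.1004,-0.6431,0.0973,0.0085,0.0233,-0.0268,1],[0.1004,-0.6431,0.0973,0.0085,0.0233,-0.0268,1],[0.1004,-0.6431,0.0973,0.0085,0.0233,-0.0268,1],[0.1004,-0.6431,0.0973,0.0085,0.0233,-0.0268,1]]])

```text
time_s: 12.75
position: [0.4495, 0.3106, 0.2307]
tcp_rot: [[0.713, 0.492, 0.5], [0.402, -0.871, 0.283], [0.574, -0.001, -0.819]]
force: [-0.2, -0.3, -2.0]
opening: 0.149
grasp_force: 30.0
```

```bash
python3 - <<'E'
from lib import *
st=telemetry.read_state(); print(st["time_s"],st["joint_positions"],st["position"])
e=np.array([.054,.0009,.0154]);p2,R2=hang(.18,e);print(p2,np.round(R2-st["tcp_rot"],4),st["opening"])
p3,R3=hang(.055,e);path(p2,R2,p3,R3,1)
E
```

```text
12.75 [ 19.2244  11.8966 119.7459  23.4778  14.9404  58.869 ] [0.4495 0.3106 0.2307]
[0.4493 0.311  0.2301] [[-0.0003  0.0008 -0.0004]
 [ 0.0014  0.0005 -0.0005]
 [-0.0006  0.001  -0.0004]] 0.14860610432279608
[-0.0, -0.0, 0.8333, 0.0, 0.0, 0.0]
```

>>> carry_out(deltas=[[[0,0,0.1,0,0,0,1],[0,0,0.25,0,0,0,1],[0,0,0.4,0,0,0,1],[0,0,0.55,0,0,0,1],[0,0,0.7,0,0,0,1],[0,0,0.8,0,0,0,1],[0,0,0.8333,0,0,0,1],[0,0,0.8333,0,0,0,1],[0,0,0.8333,0,0,0,1],[0,0,0.8333,0,0,0,1]]])

```text
time_s: 13.58
position: [0.5117, 0.346, 0.1277]
tcp_rot: [[0.714, 0.491, 0.499], [0.402, -0.871, 0.282], [0.573, -0.001, -0.819]]
force: [0.6, -0.1, -2.2]
opening: 0.147
grasp_force: 30.0
```

```bash
python3 - <<'E'
from lib import *
import pickle
st=telemetry.read_state(); im=capture("wrist"); print(st["time_s"],st["joint_positions"],st["position"],st["force"])
e=np.array([.054,.0009,.0154]);p,R=hang(.055,e);print(p,R-st["tcp_rot"])
pickle.dump((st,im),open("pics/w4.pkl","wb")); cv2.imwrite("pics/w4.png",cv2.resize(im[80:290,180:400,::-1],None,fx=2.5,fy=2.5))
E
```

```text
13.5833 [ 21.0529  28.9626 116.531   92.0506   4.8307  -8.9163] [0.5117 0.346  0.1277] [ 0.5681 -0.1474 -2.1832]
[0.5117 0.3463 0.1277] [[-0.0009  0.001   0.0003]
 [ 0.0011  0.0006  0.0002]
 [ 0.0004  0.0008  0.0003]]
```

View pics/w4.png

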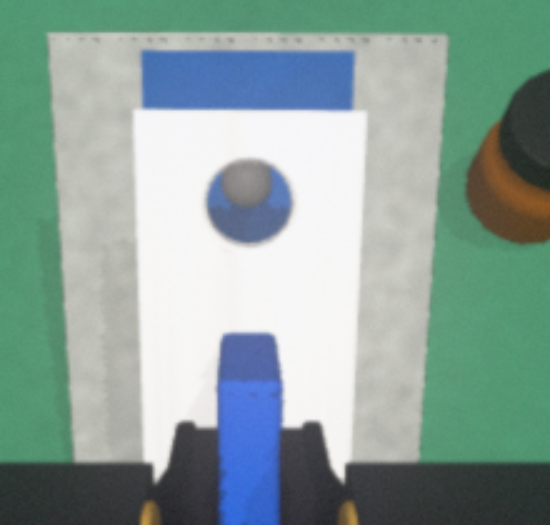

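```bash
python3 - <<'E'
from lib import *
print(toolpt((280,160.4),.0084),toolpt((278.4,154),.0374),toolpt((278.4,154.4),.0374))
i=camera_info("wrist");print(330*7/1000/np.linalg.norm(toolpt((278.4,154),.0374)-i["T_tool_cam"][:3,3]))
E
```

```text
[0.0522 0.0015 0.0084] [0.0525 0.0004 0.0374] [0.0523 0.0004 0.0374]
10.08458001305086
```

The close crop shows the post tip at about (246,185), centred inside the eye (250,201). After depth correction they are aligned to about 1 mm. I'll shift 0.8 mm in y and slide on.

>>> carry_out(deltas=[[[0,-0.0053,0,0,0,0,1],[0,-0.0053,0.04,0,0,0,1],[0,-0.0053,0.08,0,0,0,1],[0,-0.0053,0.12,0,0,0,1],[0,-0.0053,0.16,0,0,0,1],[0,-0.0053,0.2,0,0,0,1],[0,-0.0053,0.24,0,0,0,1],[0,-0.0053,0.28,0,0,0,1],[0,-0.0053,0.28,0,0,0,1],[0,-0.0053,0.28,0,0,0,1]]])

```text
time_s: 14.47
position: [0.5318, 0.3591, 0.0941]
tcp_rot: [[0.713, 0.493, 0.499], [0.403, -0.87, 0.283], [0.574, -0.001, -0.819]]
force: [-0.8, -0.1, -2.8]
opening: 0.146
grasp_force: 30.0
```

>>> carry_out(deltas=[[[0,0,0.015,0,0,0,1],[0,0,0.03,0,0,0,1],[0,0,0.045,0,0,0,1],[0,0,0.06,0,0,0,1],[0,0,0.07,0,0,0,1],[0,0,0.075,0,0,0,1],[0,0,0.08,0,0,0,1],[0,0,0.08,0,0,0,1],[0,0,0.08,0,0,0,1],[0,0,0.08,0,0,0,1]]])

```text
time_s: 15.3
position: [0.5378, 0.3627, 0.0838]
tcp_rot: [[0.713, 0.493, 0.499], [0.403, -0.87, 0.284], [0.574, -0.001, -0.819]]
force: [0.3, 0.5, -2.4]
opening: 0.147
grasp_force: 30.0
```

>>> carry_out(deltas=[[[0,0,0.003,0,0,0,1],[0,0,0.005,0,0,0,1],[0,0,0.008,0,0,0,1],[0,0,0.01,0,0,0,1],[0,0,0.013,0,0,0,1],[0,0,0.013,0,0,0,1],[0,0,0.013,0,0,0,1],[0,0,0.013,0,0,0,1],[0,0,0.013,0,0,0,1],[0,0,0.013,0,0,0,1]]])

```text
time_s: 16.13
position: [0.5384, 0.3634, 0.0824]
tcp_rot: [[0.713, 0.493, 0.499], [0.403, -0.87, 0.284], [0.574, -0.001, -0.819]]
force: [-5.1, 0.6, 2.0]
opening: 0.149
grasp_force: 30.0
```

>>> carry_out(deltas=[[[0,0,0.003,0,0,0,1],[0,0,0.006,0,0,0,1],[0,0,0.009,0,0,0,1],[0,0,0.009,0,0,0,1],[0,0,0.009,0,0,0,1],[0,0,0.009,0,0,0,1],[0,0,0.009,0,0,0,1],[0,0,0.009,0,0,0,1],[0,0,0.009,0,0,0,1],[0,0,0.009,0,0,0,1]]])

```text
time_s: 16.97
position: [0.5384, 0.3636, 0.0822]
tcp_rot: [[0.712, 0.493, 0.499], [0.403, -0.87, 0.284], [0.574, -0.001, -0.819]]
force: [-10.4, -2.5, 10.7]
opening: 0.147
grasp_force: 30.0
```

```bash
python3 - <<'E'
from lib import *
st=telemetry.read_state(); print(st["position"],st["force"],st["tcp_rot"].T@st["force"],st["tcp_rot"].T@st["moment"],st["joint_positions"])
a=capture("side");b=capture("wrist")
u=cv2.resize(a[80:180,200:300],(400,400),interpolation=cv2.INTER_CUBIC);v=cv2.resize(b[80:280,180:380],(400,400))
cv2.imwrite("pics/h1.png",np.hstack([u,v])[...,::-1])
E
```

```text
[0.5384 0.3636 0.0822] [-10.4108  -2.5379  10.6704] [ -2.3104  -2.9427 -14.6522] [ 0.3419 -0.8154  0.0185] [ 21.8554  35.8455 113.6151 133.5406   6.1844 -49.9837]
```

View pics/h1.png

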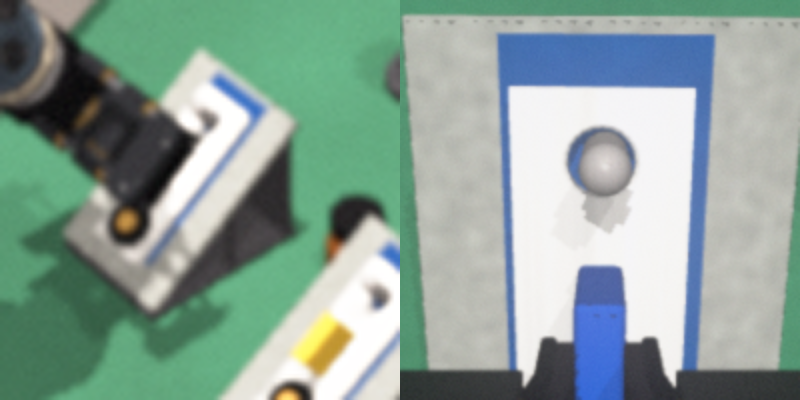

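Left: the plate is on the sloping face. Right: the post at (605,163) protrudes through the eye at (601,160), and the plate touches the face with a push of about 15 N. Now I'll ease off, release and back away along the post.

>>> carry_out(deltas=[[[0,0,-0.005,0,0,0,1],[0,0,-0.01,0,0,0,1],[0,0,-0.01,0,0,0,-0.3],[0,0,-0.01,0,0,0,-0.3],[0,0,-0.01,0,0,0,-0.3],[0,0,-0.01,0,0,0,-0.3],[0,0,-0.01,0,0,0,-0.3],[0,0,-0.01,0,0,0,-0.3],[0,0,-0.01,0,0,0,-0.3],[0,0,-0.01,0,0,0,-0.3]]])

```text
time_s: 17.9
position: [0.5388, 0.3632, 0.0824]
tcp_rot: [[0.713, 0.493, 0.499], [0.403, -0.87, 0.284], [0.574, -0.001, -0.819]]
force: [-0.9, 0.6, 0.3]
opening: 0.622
grasp_force: 0.0
```

>>> carry_out(deltas=[[[0,0,-0.05,0,0,0,-0.3],[0,0,-0.1,0,0,0,-0.3],[0,0,-0.18,0,0,0,-0.3],[0,0,-0.26,0,0,0,-0.3],[0,0,-0.34,0,0,0,-0.3],[0,0,-0.45,0,0,0,-0.3],[0,0,-0.6,0,0,0,-0.3],[0,0,-0.8,0,0,0,-0.3],[0,0,-0.8,0,0,0,-0.3],[0,0,-0.8,0,0,0,-0.3]]])

```text
time_s: 18.73
position: [0.481, 0.3318, 0.1771]
tcp_rot: [[0.712, 0.495, 0.498], [0.403, -0.869, 0.287], [0.575, -0.004, -0.818]]
force: [-0.7, -0.4, -0.2]
opening: 0.649
grasp_force: 0.0
```

```bash
python3 - <<'E'
from lib import *
import pickle
st=telemetry.read_state(); im=capture("wrist");a=capture("side"); print(st["time_s"],st["position"],st["tcp_rot"],st["joint_positions"])
pickle.dump((st,im),open("pics/w5.pkl","wb"))
u=cv2.resize(a[80:180,200:300],(400,400),interpolation=cv2.INTER_CUBIC);v=cv2.resize(im[40:290,160:410],(400,400))
cv2.imwrite("pics/h2.png",np.hstack([u,v])[...,::-1])
E
```

```text
18.7333 [0.481  0.3318 0.1771] [[ 0.7124  0.4948  0.4977]
 [ 0.4029 -0.869   0.2872]
 [ 0.5746 -0.0041 -0.8184]] [ 20.4573  21.0554 118.6591  44.47     7.8057  38.3782]
```

View pics/h2.png

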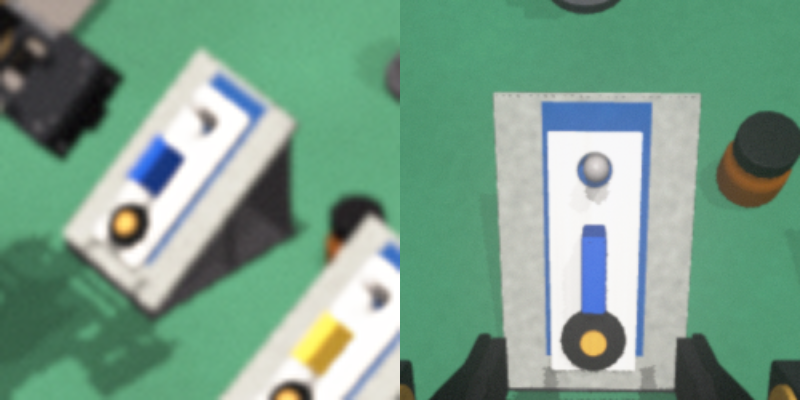

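The plate hangs flush on the free stand with its post through the eye and its pad down the slope, and the gripper is clear. Next is the jig.

```bash
python3 - <<'E'
from lib import *
st=telemetry.read_state(); p,R=st["position"],st["tcp_rot"];print(p)
R1=down(13.6)
w=Ro.from_matrix(R.T@R1).as_rotvec();Rm=R@Ro.from_rotvec(w/6).as_matrix()
pm=np.array([.475,.27,.24]);path(p,R,pm,Rm,1);path(pm,Rm,[.52,-.3826,.20],R1,5)
E
```

```text
[0.4809 0.332  0.1782]
[0.0427, 0.338, -0.4755, -0.0024, -0.0162, 0.0072]
[-0.3194, 0.8026, -0.1318, -0.0024, -0.0162, 0.0072]
[-0.2939, 0.8182, -0.0885, -0.0024, -0.0162, 0.0072]
[-0.2633, 0.8318, -0.0479, -0.0024, -0.0162, 0.0072]
[-0.2283, 0.8434, -0.0104, -0.0024, -0.0162, 0.0072]
[-0.1891, 0.8528, 0.0235, -0.0024, -0.0162, 0.0072]
```

>>> carry_out(deltas=[[[0.0427,0.338,-0.4755,-0.0024,-0.0162,0.0072,-0.3],[0.0427,0.338,-0.4755,-0.0024,-0.0162,0.0072,-0.3],[0.0427,0.338,-0.4755,-0.0024,-0.0162,0.0072,-0.3],[0.0427,0.338,-0.4755,-0.0024,-0.0162,0.0072,-0.3],[0.0427,0.338,-0.4755,-0.0024,-0.0162,0.0072,-0.3],[0.0427,0.338,-0.4755,-0.0024,-0.0162,0.0072,-0.3],[0.0427,0.338,-0.4755,-0.0024,-0.0162,0.0072,-0.3],[0.0427,0.338,-0.4755,-0.0024,-0.0162,0.0072,-0.3],[0.0427,0.338,-0.4755,-0.0024,-0.0162,0.0072,-0.3],[0.0427,0.338,-0.4755,-0.0024,-0.0162,0.0072,-0.3]]])

```text
time_s: 19.67
position: [0.475, 0.2706, 0.2374]
tcp_rot: [[0.781, 0.455, 0.427], [0.39, -0.89, 0.234], [0.487, -0.016, -0.873]]
force: [0.3, -0.6, -0.4]
opening: 0.651
grasp_force: 0.0
```

>>> carry_out(deltas=[[[-0.3194,0.8026,-0.1318,-0.0024,-0.0162,0.0072,-0.3],[-0.3194,0.8026,-0.1318,-0.0024,-0.0162,0.0072,-0.3],[-0.3194,0.8026,-0.1318,-0.0024,-0.0162,0.0072,-0.3],[-0.3194,0.8026,-0.1318,-0.0024,-0.0162,0.0072,-0.3],[-0.3194,0.8026,-0.1318,-0.0024,-0.0162,0.0072,-0.3],[-0.3194,0.8026,-0.1318,-0.0024,-0.0162,0.0072,-0.3],[-0.3194,0.8026,-0.1318,-0.0024,-0.0162,0.0072,-0.3],[-0.3194,0.8026,-0.1318,-0.0024,-0.0162,0.0072,-0.3],[-0.3194,0.8026,-0.1318,-0.0024,-0.0162,0.0072,-0.3],[-0.3194,0.8026,-0.1318,-0.0024,-0.0162,0.0072,-0.3]]])

```text
time_s: 20.5
position: [0.484, 0.1409, 0.2306]
tcp_rot: [[0.839, 0.414, 0.353], [0.372, -0.91, 0.182], [0.397, -0.022, -0.918]]
force: [0.6, 1.1, 0.2]
opening: 0.649
grasp_force: 0.0
```

>>> carry_out(deltas=[[[-0.2939,0.8182,-0.0885,-0.0024,-0.0162,0.0072,-0.3],[-0.2939,0.8182,-0.0885,-0.0024,-0.0162,0.0072,-0.3],[-0.2939,0.8182,-0.0885,-0.0024,-0.0162,0.0072,-0.3],[-0.2939,0.8182,-0.0885,-0.0024,-0.0162,0.0072,-0.3],[-0.2939,0.8182,-0.0885,-0.0024,-0.0162,0.0072,-0.3],[-0.2939,0.8182,-0.0885,-0.0024,-0.0162,0.0072,-0.3],[-0.2939,0.8182,-0.0885,-0.0024,-0.0162,0.0072,-0.3],[-0.2939,0.8182,-0.0885,-0.0024,-0.0162,0.0072,-0.3],[-0.2939,0.8182,-0.0885,-0.0024,-0.0162,0.0072,-0.3],[-0.2939,0.8182,-0.0885,-0.0024,-0.0162,0.0072,-0.3]]])

```text
time_s: 21.33
position: [0.4929, 0.0103, 0.2227]
tcp_rot: [[0.889, 0.369, 0.271], [0.346, -0.929, 0.132], [0.3, -0.024, -0.954]]
force: [0.9, 0.3, -1.0]
opening: 0.648
grasp_force: 0.0
```

>>> carry_out(deltas=[[[-0.2633,0.8318,-0.0479,-0.0024,-0.0162,0.0072,-0.3],[-0.2633,0.8318,-0.0479,-0.0024,-0.0162,0.0072,-0.3],[-0.2633,0.8318,-0.0479,-0.0024,-0.0162,0.0072,-0.3],[-0.2633,0.8318,-0.0479,-0.0024,-0.0162,0.0072,-0.3],[-0.2633,0.8318,-0.0479,-0.0024,-0.0162,0.0072,-0.3],[-0.2633,0.8318,-0.0479,-0.0024,-0.0162,0.0072,-0.3],[-0.2633,0.8318,-0.0479,-0.0024,-0.0162,0.0072,-0.3],[-0.2633,0.8318,-0.0479,-0.0024,-0.0162,0.0072,-0.3],[-0.2633,0.8318,-0.0479,-0.0024,-0.0162,0.0072,-0.3],[-0.2633,0.8318,-0.0479,-0.0024,-0.0162,0.0072,-0.3]]])

```text
time_s: 22.17
position: [0.5018, -0.1203, 0.2148]
tcp_rot: [[0.928, 0.324, 0.183], [0.314, -0.946, 0.084], [0.201, -0.02, -0.979]]
force: [-0.6, 0.5, -0.7]
opening: 0.651
grasp_force: 0.0
```

```bash
python3 - <<'E'
from lib import *
st=telemetry.read_state(); p,R=st["position"],st["tcp_rot"];print(p,R,st["joint_positions"])
path(p,R,[.52,-.3826,.20],down(13.6),2)
E
```

```text
[ 0.5018 -0.1203  0.2148] [[ 0.9279  0.3244  0.1835]
 [ 0.3141 -0.9457  0.0839]
 [ 0.2007 -0.0202 -0.9794]] [-32.4267  16.7936 103.3376  12.0607  54.0775  32.1565]
[-0.2281, 0.8474, -0.0138, -0.0024, -0.016, 0.0072]
[-0.1891, 0.8569, 0.0198, -0.0024, -0.016, 0.0072]
```

>>> carry_out(deltas=[[[-0.2281,0.8474,-0.0138,-0.0024,-0.016,0.0072,-0.3],[-0.2281,0.8474,-0.0138,-0.0024,-0.016,0.0072,-0.3],[-0.2281,0.8474,-0.0138,-0.0024,-0.016,0.0072,-0.3],[-0.2281,0.8474,-0.0138,-0.0024,-0.016,0.0072,-0.3],[-0.2281,0.8474,-0.0138,-0.0024,-0.016,0.0072,-0.3],[-0.2281,0.8474,-0.0138,-0.0024,-0.016,0.0072,-0.3],[-0.2281,0.8474,-0.0138,-0.0024,-0.016,0.0072,-0.3],[-0.2281,0.8474,-0.0138,-0.0024,-0.016,0.0072,-0.3],[-0.2281,0.8474,-0.0138,-0.0024,-0.016,0.0072,-0.3],[-0.2281,0.8474,-0.0138,-0.0024,-0.016,0.0072,-0.3]]])

```text
time_s: 23.0
position: [0.5108, -0.2515, 0.2075]
tcp_rot: [[0.956, 0.279, 0.093], [0.277, -0.96, 0.04], [0.101, -0.012, -0.995]]
force: [0.4, -0.8, -0.6]
opening: 0.649
grasp_force: 0.0
```

>>> carry_out(deltas=[[[-0.1891,0.8569,0.0198,-0.0024,-0.016,0.0072,-0.3],[-0.1891,0.8569,0.0198,-0.0024,-0.016,0.0072,-0.3],[-0.1891,0.8569,0.0198,-0.0024,-0.016,0.0072,-0.3],[-0.1891,0.8569,0.0198,-0.0024,-0.016,0.0072,-0.3],[-0.1891,0.8569,0.0198,-0.0024,-0.016,0.0072,-0.3],[-0.1891,0.8569,0.0198,-0.0024,-0.016,0.0072,-0.3],[-0.1891,0.8569,0.0198,-0.0024,-0.016,0.0072,-0.3],[-0.1891,0.8569,0.0198,-0.0024,-0.016,0.0072,-0.3],[-0.1891,0.8569,0.0198,-0.0024,-0.016,0.0072,-0.3],[-0.1891,0.8569,0.0198,-0.0024,-0.016,0.0072,-0.3]]])

```text
time_s: 23.83
position: [0.5199, -0.3827, 0.2003]
tcp_rot: [[0.972, 0.235, 0.0], [0.235, -0.972, -0.001], [0.0, 0.001, -1.0]]
force: [-0.6, -0.2, -0.3]
opening: 0.65
grasp_force: 0.0
```

```bash
python3 - <<'E'
from lib import *
import pickle
st=telemetry.read_state(); im=capture("wrist"); p,R=st["position"],st["tcp_rot"];print(st["time_s"],p,R,st["joint_positions"])
pickle.dump((st,im),open("pics/w6.pkl","wb"))
h=cv2.cvtColor(im,cv2.COLOR_RGB2HSV).astype(int)
for nm,m,z in [("btn",(h[...,0]>15)&(h[...,0]<34)&(h[...,2]>130)&(h[...,1]>110),.014),("red",((h[...,0]<8)|(h[...,0]>172))&(h[...,1]>130),.046)]:
    m=m.astype(np.uint8);m[245:]=0
    n,l,s,c=cv2.connectedComponentsWithStats(m)
    for k in range(1,n):
        if s[k,4]>20: print(nm,c[k],s[k],plane("wrist",c[k],z,st)[:2])
b=((h[...,1]>120)&(h[...,0]>95)&(h[...,0]<130)).astype(np.uint8);b[245:]=0
n,l,s,c=cv2.connectedComponentsWithStats(b);print(s[1:][s[1:,4]>200])
E
```

```text
23.8333 [ 0.5199 -0.3827  0.2003] [[ 0.972   0.2349  0.0002]
 [ 0.2349 -0.972  -0.0006]
 [ 0.0001  0.0007 -1.    ]] [-46.2493  31.4699  78.5989  -0.016   69.8961  30.1687]
btn [302.8123  12.1724] [294   2  19  21 261] [ 0.6975 -0.3654]
btn [ 75.6744 103.4767] [ 67  96  17  16 172] [ 0.5552 -0.149 ]
btn [282.6209 138.    ] [275 131  16  15 153] [ 0.5725 -0.3752]
btn [ 62.4481 180.8506] [ 54 174  17  15 154] [ 0.4655 -0.1393]
btn [282.4444 214.3248] [276 208  14  14 117] [ 0.486  -0.3963]
btn [390.625  240.6528] [384 237  14   8  72] [ 0.4844 -0.533 ]
red [282.666 180.834] [277 160  13  43 512] [ 0.5317 -0.385 ]
[[   18    44   189   201 20315]]
```

>>> carry_out(deltas=[[[0.055,0.0353,0.2,0,0,0,-0.3],[0.055,0.0353,0.45,0,0,0,-0.3],[0.055,0.0353,0.7,0,0,0,-0.3],[0.055,0.0353,0.85,0,0,0,-0.3],[0.055,0.0353,0.95,0,0,0,-0.3],[0.055,0.0353,1.0,0,0,0,-0.3],[0.055,0.0353,1.0,0,0,0,-0.3],[0.055,0.0353,1.0,0,0,0,-0.3],[0.055,0.0353,1.0,0,0,0,-0.3],[0.055,0.0353,1.0,0,0,0,-0.3]]])

```text
time_s: 24.72
position: [0.53, -0.3881, 0.0517]
tcp_rot: [[0.972, 0.234, 0.002], [0.234, -0.972, -0.003], [0.002, 0.004, -1.0]]
force: [-0.1, 0.3, 0.2]
opening: 0.651
grasp_force: 0.0
```

>>> carry_out(deltas=[[[0,0,0.1,0,0,0,-0.3],[0,0,0.18,0,0,0,-0.3],[0,0,0.2267,0,0,0,-0.3],[0,0,0.2267,0,0,0,-0.3],[0,0,0.2267,0,0,0,1],[0,0,0.2267,0,0,0,1],[0,0,0.2267,0,0,0,1],[0,0,0.2267,0,0,0,1],[0,0,0.2267,0,0,0,1],[0,0,0.2267,0,0,0,1]]])

```text
time_s: 25.55
position: [0.5291, -0.3873, 0.0162]
tcp_rot: [[0.972, 0.234, 0.0], [0.234, -0.972, -0.001], [0.0, 0.001, -1.0]]
force: [0.5, 0.6, 0.2]
opening: 0.282
grasp_force: 0.0
```

>>> carry_out(deltas=[[[0,0,0,0,0,0,1],[0,0,0,0,0,0,1],[0,0,0,0,0,0,1],[0,0,0,0,0,0,1],[0,0,0,0,0,0,1],[0,0,-0.15,0,0,0,1],[0,0,-0.3,0,0,0,1],[0,0,-0.45,0,0,0,1],[0,0,-0.5,0,0,0,1],[0,0,-0.5,0,0,0,1]]])

```text
time_s: 26.38
position: [0.5303, -0.3889, 0.0927]
tcp_rot: [[0.972, 0.234, 0.004], [0.234, -0.972, -0.005], [0.003, 0.006, -1.0]]
force: [0.8, 0.4, -3.2]
opening: 0.143
grasp_force: 30.0
```

```bash
python3 - <<'E'
from lib import *
p0=np.array([.5293,-.3858,.091]);R0=down(13.6);R1=down(-8.2)
path(p0,R0,[.498,-.2301,.09],R1,2)
E
```

```text
[0.0206, -0.529, 0.0033, 0.0, 0.0, 0.0303]
[-0.0798, -0.5233, 0.0033, 0.0, 0.0, 0.0303]
```

>>> carry_out(deltas=[[[0.005,-0.1,0,0,0,0.006,1],[0.01,-0.25,0,0,0,0.015,1],[0.015,-0.4,0,0,0,0.025,1],[0.02,-0.529,0.003,0,0,0.0303,1],[0.0206,-0.529,0.0033,0,0,0.0303,1],[0.0206,-0.529,0.0033,0,0,0.0303,1],[0.0206,-0.529,0.0033,0,0,0.0303,1],[0.0206,-0.529,0.0033,0,0,0.0303,1],[0.0206,-0.529,0.0033,0,0,0.0303,1],[0.0206,-0.529,0.0033,0,0,0.0303,1]]])

```text
time_s: 27.22
position: [0.5136, -0.3102, 0.0901]
tcp_rot: [[0.999, 0.045, 0.0], [0.045, -0.999, -0.001], [0.0, 0.001, -1.0]]
force: [-0.3, -0.3, -3.2]
opening: 0.144
grasp_force: 30.0
```

>>> carry_out(deltas=[[[-0.02,-0.15,0,0,0,0.008,1],[-0.04,-0.3,0,0,0,0.016,1],[-0.06,-0.42,0,0,0,0.024,1],[-0.0798,-0.5233,0.0033,0,0,0.0303,1],[-0.0798,-0.5233,0.0033,0,0,0.0303,1],[-0.0798,-0.5233,0.0033,0,0,0.0303,1],[-0.0798,-0.5233,0.0033,0,0,0.0303,1],[-0.0798,-0.5233,0.0033,0,0,0.0303,1],[-0.0798,-0.5233,0.0033,0,0,0.0303,1],[-0.0798,-0.5233,0.0033,0,0,0.0303,1]]])

```text
time_s: 28.05
position: [0.4982, -0.2323, 0.0898]
tcp_rot: [[0.989, -0.145, 0.001], [-0.145, -0.989, -0.001], [0.001, 0.001, -1.0]]
force: [-0.5, -1.2, -3.3]
opening: 0.142
grasp_force: 30.0
```

```bash
python3 - <<'E'
from lib import *
import pickle
st=telemetry.read_state(); im=capture("wrist"); print(st["time_s"],st["position"],st["tcp_rot"])
pickle.dump((st,im),open("pics/w7.pkl","wb")); cv2.imwrite("pics/w7.png",im[:,:,::-1])
E
```

```text
28.05 [ 0.4982 -0.2323  0.0898] [[ 0.9894 -0.1451  0.0006]
 [-0.1451 -0.9894 -0.0011]
 [ 0.0007  0.001  -1.    ]]
```

View pics/w7.png

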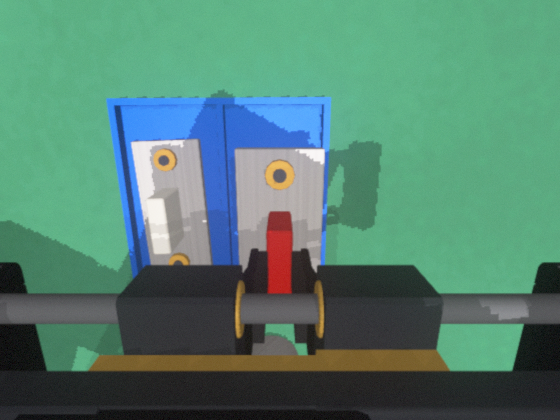

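The last wrist view shows the jig held over the free compartment. The tray's far corners are at (109,100) and (331,98), the divider at (224,104), and the jig's front button at (279,175).

```bash
python3 - <<'E'
from lib import *
import pickle
st,im=pickle.load(open("pics/w7.pkl","rb"))
a=plane("wrist",(109,100),.016,st);b=plane("wrist",(331,98),.016,st);dv=plane("wrist",(224,104),.016,st);c=plane("wrist",(324,255),.016,st)
print(a,b,np.linalg.norm(a-b),"yaw across",np.degrees(np.arctan2(*(a-b)[1::-1]))-90,"side",np.degrees(np.arctan2(*(b-c)[1::-1])))
t=np.array([np.cos(np.radians(-8.2)),np.sin(np.radians(-8.2)),0]);n=np.array([-t[1],t[0],0])
ctr=(a+b)/2-t*.095;print("tray ctr",ctr,"right floor",ctr-n*.04125)
R=st["tcp_rot"];print("tool-y: divider,outer wall",[float((R.T@(q-st["position"]))[1]) for q in (dv,b,c)])
E
```

```text
[ 0.6054 -0.119   0.016 ] [ 0.5826 -0.2853  0.016 ] 0.167854256815542 yaw across -7.796323025250729 side -8.380037871537127
tray ctr [ 0.4999 -0.1886  0.016 ] right floor [ 0.4941 -0.2294  0.016 ]
tool-y: divider,outer wall [-0.041008545258981746, 0.0400480300617838, 0.03996110718118011]
```

>>> carry_out(deltas=[[[-0.01,-0.01,0.06,0,0,0,1],[-0.01,-0.01,0.14,0,0,0,1],[-0.01,-0.01,0.22,0,0,0,1],[-0.01,-0.01,0.3,0,0,0,1],[-0.01,-0.01,0.36,0,0,0,1],[-0.01,-0.01,0.4,0,0,0,1],[-0.01,-0.01,0.43,0,0,0,1],[-0.01,-0.01,0.45,0,0,0,1],[-0.01,-0.01,0.45,0,0,0,1],[-0.01,-0.01,0.45,0,0,0,1]]])

```text
time_s: 28.93
position: [0.4968, -0.2299, 0.0224]
tcp_rot: [[0.99, -0.144, 0.0], [-0.144, -0.99, -0.001], [0.001, 0.001, -1.0]]
force: [0.6, 0.4, -3.8]
opening: 0.147
grasp_force: 30.0
```

>>> carry_out(deltas=[[[0,0,0.004,0,0,0,1],[0,0,0.008,0,0,0,1],[0,0,0.008,0,0,0,1],[0,0,0.008,0,0,0,1],[0,0,0.008,0,0,0,1],[0,0,0.008,0,0,0,1],[0,0,0.008,0,0,0,1],[0,0,0.008,0,0,0,1],[0,0,0.008,0,0,0,1],[0,0,0.008,0,0,0,1]]])

```text
time_s: 29.77
position: [0.4967, -0.2297, 0.0211]
tcp_rot: [[0.99, -0.144, 0.0], [-0.144, -0.99, -0.001], [0.0, 0.001, -1.0]]
force: [0.0, -1.1, -3.9]
opening: 0.143
grasp_force: 30.0
```

>>> carry_out(deltas=[[[0,0,0.004,0,0,0,1],[0,0,0.006,0,0,0,1],[0,0,0.006,0,0,0,1],[0,0,0.006,0,0,0,1],[0,0,0.006,0,0,0,-0.3],[0,0,0.006,0,0,0,-0.3],[0,0,0.006,0,0,0,-0.3],[0,0,0.006,0,0,0,-0.3],[0,0,0.006,0,0,0,-0.3],[0,0,0.006,0,0,0,-0.3]]])

```text
time_s: 30.6
position: [0.4967, -0.2297, 0.02]
tcp_rot: [[0.99, -0.144, 0.0], [-0.144, -0.99, -0.001], [0.0, 0.001, -1.0]]
force: [0.3, 0.6, 0.3]
opening: 0.513
grasp_force: 0.0
```

>>> carry_out(deltas=[[[0,0,0,0,0,0,-0.3],[0,0,-0.1,0,0,0,-0.3],[0,0,-0.25,0,0,0,-0.3],[0,0,-0.4,0,0,0,-0.3],[0,0,-0.6,0,0,0,-0.3],[0,0,-0.8,0,0,0,-0.3],[0,0,-1,0,0,0,-0.3],[0,0,-1,0,0,0,-0.3],[0,0,-1,0,0,0,-0.3],[0,0,-1,0,0,0,-0.3]]])

```text
time_s: 31.43
position: [0.496, -0.2292, 0.1697]
tcp_rot: [[0.99, -0.144, -0.001], [-0.144, -0.99, 0.0], [-0.001, 0.0, -1.0]]
force: [0.4, -0.2, -0.4]
opening: 0.648
grasp_force: 0.0
```

```bash
python3 - <<'E'
from lib import *
st=telemetry.read_state(); im=capture("wrist"); print(st["time_s"],st["position"],st["opening"])
h=cv2.cvtColor(im,cv2.COLOR_RGB2HSV).astype(int)
for nm,m,z in [("btn",(h[...,0]>13)&(h[...,0]<34)&(h[...,2]>110)&(h[...,1]>110),.019),("red",((h[...,0]<8)|(h[...,0]>172))&(h[...,1]>130),.051)]:
    m=m.astype(np.uint8);m[248:]=0
    n,l,s,c=cv2.connectedComponentsWithStats(m)
    for k in range(1,n):
        if s[k,4]>30: print(nm,c[k],s[k,4],plane("wrist",c[k],z,st)[:2])
im=capture("side");h=cv2.cvtColor(im,cv2.COLOR_RGB2HSV).astype(int)
m=(h[...,0]>13)&(h[...,0]<34)&(h[...,1]>110)&(h[...,2]>110);m=m.astype(np.uint8)
n,l,s,c=cv2.connectedComponentsWithStats(m);print([(c[k].round(1).tolist(),int(s[k,4])) for k in range(1,n) if s[k,4]>12])
E
```

```text
31.4333 [ 0.496  -0.2292  0.1697] 0.6479227461875274
btn [193.1588 145.9176] 170 [ 0.5559 -0.1506]
btn [279.6438 147.45  ] 160 [ 0.5417 -0.2373]
btn [202.1799 228.5612] 139 [ 0.4673 -0.1409]
btn [279.9927 229.9416] 137 [ 0.4534 -0.225 ]
btn [552.8491 241.3113] 106 [ 0.3966 -0.5226]
red [279.775  194.7147] 631 [ 0.5006 -0.2314]
[([196.7, 2.1], 72), ([258.9, 17.5], 159), ([62.7, 33.1], 862), ([247.1, 41.8], 528), ([58.7, 59.3], 171), ([230.2, 136.1], 23), ([376.0, 155.0], 13), ([281.8, 166.5], 71), ([382.2, 186.2], 13), ([375.6, 187.4], 21), ([383.3, 192.0], 22), ([393.9, 216.3], 16), ([423.7, 249.5], 22), ([416.3, 254.3], 48), ([432.5, 254.8], 16), ([409.4, 271.0], 20), ([424.2, 278.5], 21), ([415.3, 279.4], 20), ([439.0, 282.8], 20), ([281.8, 289.1], 23), ([248.2, 291.3], 19), ([352.2, 320.9], 62), ([386.0, 334.5], 59), ([364.5, 370.3], 128), ([284.1, 404.1], 18), ([245.4, 411.0], 16)]
```

```bash
python3 -c "
from rig import job
print(job.hand_in())"
```

```text
the job is handed in; nothing more can be done
None
```

I hung the sealing plate flush on the empty post with its pad down the slope, laid the clamp jig flat and lengthwise in the freed compartment, and handed the job in at about 31.5 s of the 58 s; no verdict was returned.

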